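Set the flip tags on the sample board

ROBOT

A 6-joint arm with a two-finger parallel gripper is mounted at the origin on the work surface. World frame = base frame: x ahead of the robot, y to its left, z up, the work surface at z = 0. Lengths are in m, angles in rad, forces in N, time in s.
With the tool pointing down it reaches from about 0.375 to 0.9 m from the base axis. Payload 3.1 kg.
Tool frame: the origin (TCP) lies between the finger pads; the fingertips stand robot.tip_extent ahead of it and the grasp point (between the pads) lies 3 mm ahead of it (robot.tip_extent is the distance from the TCP to the fingertips, in m); z points along the fingers, x is the direction in which the jaws open and shut, and the axes are right-handed (so a half turn about z gives the same grasp; the last joint's range is limited). The gripper opens to 87 mm and grips with 3 to 60 N. Pads are 19 mm wide; open, the fingers measure 117 mm over their backs; the gripper's body (75 mm by 190 mm) begins 51 mm behind the grasp point.
Start: joints at [0.976, 0.527, 1.433, -0, 1.181, -0.178], TCP at [0.253, 0.571, 0.213] pointing down, gripper open.
Joint ranges: [-3.08, 3.08], [-0.75, 2.2], [0.22, 2.44], [-1.43, 4.57], [0, 2.65], [-2.85, 2.85]. Speed limits (rad/s): [2.79, 2.79, 3.14, 3.14, 3.14, 3.14].

INTERFACE

Orientations are given as a unit quaternion [x, y, z, w].
In Python, from rig import robot, cams gives the robot as it stands.
- The arm moves only by the tool carry_out, never from a script. Its argument "steps" is a list of rows, each a list of 3 entries, a list of its own where there are three numbers: the shift along the world's x, y, z in cm, then the turn about the world's z in degrees, then the closure, from 0 (fully open) to 1 (shut). In form: [[[dx, dy, dz], spin, fingers], ...]. A call has 1 to 10 rows; each row shifts and turns the pose as measured when the row begins; what a row does not reach is not made up. A row lasts 1/10 s, in which the tool goes at most 50 mm and 8.59 degrees, less where a joint would pass 70% of its speed; a pose out of reach is approached as far as the arm can. A call with a gripper value outside its range is refused whole. The fingers move at their own pace and stop on an object; "squeeze" is the grip in N (left out, the last holds). Time passes only in rows, so rows that do not move let the fingers close. It gives the time, the measured TCP pose, the force and the opening at its end, in the units of the state.
- robot.get_obs(): the state, without advancing time (a new reading comes with each control period).
- cams.camera(name): name is "scene" or "top" or "wrist"; returns a dict with "pixels" (480x640x3 uint8, red, green, blue), "fx", "fy", "cx", "cy" (pixels), "eye" and "rotation" of the camera in the world. Camera axes: x right, y up, looking along -z (the intrinsics and any distortion apply to the point x, -y, -z); pixel columns grow to the right and rows downward; lengths in m; the calibration is good to about 2 mm. The wrist camera is an equidistant fisheye: a pixel r from the principal point sees the ray r / f radians off the axis. A picture is of the moment at which its call begins. There is no depth.
- robot.hand_in(): hands the job in, once; it reports no verdict.
The state is a dict: "time": time; "q": joint angles; "joint_velocities": joint speeds; "joint_torque": joint torques, N m; "position": TCP position; "tool_rot": TCP orientation; "ft_force": force on the tool from outside, world axes, zero at the start; "moment": the same for the moment, N m; "grip_width": finger opening in m.
Only numpy, scipy, OpenCV 4.12 (cv2) and the standard library are available. Lean on these libraries where they do the work, as an engineer would, in place of code of your own. Each camera call takes 0.05 s, during which the arm holds its last target. There are 200 camera calls.

TASK

On the black sample board each bin has its own hinged flip tag: leaning towards the bin it shows the face with the round boss (full), leaning away from the bin it shows its plain face (empty). With a fingertip, push over the tags that read wrong, so that only the bins full of steel samples show the boss and the empty ones show the plain face. Do not touch the tags that are already right, and do not pick up or shift the bins or anything else on the bench.

Things in the scene. Friction and masses are not known exactly. Their poses are not given: they have to be found in the camera images.
- board: black sample board lying fixed on the bench, 260 (x) x 420 (y) x 8 mm thick; origin at the centre of its underside, +x from the tags to the bins (away from the robot), +y along the row. It carries four bays 95 mm apart along y, each with a bin on the far side and its own flip tag on the near side
- full_bin_1: white open-topped square plastic bin, 54 x 54 x 38 mm high, standing loose on the board; origin at the centre of its underside; FULL: packed with five round steel samples, the topmost standing up to 46 mm above its underside. Bins are not to be moved. Which bay it stands in varies
- empty_bin_1: white open-topped square plastic bin, 54 x 54 x 38 mm high, standing loose on the board; origin at the centre of its underside; EMPTY: nothing inside. Bins are not to be moved. Which bay it stands in varies
- full_bin_2: white open-topped square plastic bin, 54 x 54 x 38 mm high, standing loose on the board; origin at the centre of its underside; FULL: packed with five round steel samples, the topmost standing up to 46 mm above its underside. Bins are not to be moved. Which bay it stands in varies
- empty_bin_2: white open-topped square plastic bin, 54 x 54 x 38 mm high, standing loose on the board; origin at the centre of its underside; EMPTY: nothing inside. Bins are not to be moved. Which bay it stands in varies
- tag_1_hinge (a point): centre of the hinge axis of tag_1, fixed, 38 mm above the bench, between two steel cheeks (56 mm over their outsides, 12 mm along x, tops 7 mm above the axis). x points to the bin this tag belongs to (its centre 125 mm ahead in x, same y); y is the hinge axis. Which bay it stands in varies
- tag_1 (a joint): leaf angle of tag_1, rad: 0 upright, + leaning to its bin (face with raised round boss, 26 mm across, 2 mm high, is up: full), - leaning away from the bin, to the robot (plain face up: empty). Rests by weight on stops at +0.55 or -0.55; past upright it falls over by itself (40 g, free). Metal plate 42 wide (y) x 4 mm, its free edge 52 mm from the hinge axis
- tag_2_hinge (a point): centre of the hinge axis of tag_2, fixed, 38 mm above the bench, between two steel cheeks (56 mm over their outsides, 12 mm along x, tops 7 mm above the axis). x points to the bin this tag belongs to (its centre 125 mm ahead in x, same y); y is the hinge axis. Which bay it stands in varies
- tag_2 (a joint): leaf angle of tag_2, rad: 0 upright, + leaning to its bin (face with raised round boss, 26 mm across, 2 mm high, is up: full), - leaning away from the bin, to the robot (plain face up: empty). Rests by weight on stops at +0.55 or -0.55; past upright it falls over by itself (40 g, free). Metal plate 42 wide (y) x 4 mm, its free edge 52 mm from the hinge axis
- tag_3_hinge (a point): centre of the hinge axis of tag_3, fixed, 38 mm above the bench, between two steel cheeks (56 mm over their outsides, 12 mm along x, tops 7 mm above the axis). x points to the bin this tag belongs to (its centre 125 mm ahead in x, same y); y is the hinge axis. Which bay it stands in varies
- tag_3 (a joint): leaf angle of tag_3, rad: 0 upright, + leaning to its bin (face with raised round boss, 26 mm across, 2 mm high, is up: full), - leaning away from the bin, to the robot (plain face up: empty). Rests by weight on stops at +0.55 or -0.55; past upright it falls over by itself (40 g, free). Metal plate 42 wide (y) x 4 mm, its free edge 52 mm from the hinge axis
- tag_4_hinge (a point): centre of the hinge axis of tag_4, fixed, 38 mm above the bench, between two steel cheeks (56 mm over their outsides, 12 mm along x, tops 7 mm above the axis). x points to the bin this tag belongs to (its centre 125 mm ahead in x, same y); y is the hinge axis. Which bay it stands in varies
- tag_4 (a joint): leaf angle of tag_4, rad: 0 upright, + leaning to its bin (face with raised round boss, 26 mm across, 2 mm high, is up: full), - leaning away from the bin, to the robot (plain face up: empty). Rests by weight on stops at +0.55 or -0.55; past upright it falls over by itself (40 g, free). Metal plate 42 wide (y) x 4 mm, its free edge 52 mm from the hinge axis
- sample_low: bystander: steel sample, diameter 22, 18 mm high, standing on the board among the tags; origin at the centre of its underside
- sample_tall: bystander: brass sample, diameter 22, 34 mm high, standing on the board among the bins; origin at the centre of its underside
- jar: bystander: white capped jar, diameter 44, 75 mm high, standing left of the board; origin at the centre of its underside
- collar: bystander: steel ring, outside diameter 48, 16 mm high, lying left of the board; origin at the centre of its underside
- brush: bystander: brush lying left of the board, along x
- wrench: bystander: wrench lying right of the board, along x
- mouse: bystander: black computer mouse, 100 x 58 x 33 mm, right of the board; origin at the centre of its underside

How it is judged:
At the end, for the whole second after the job is handed in: The tags of both full bins lean fully towards their bins (joint above 0.45 rad), the tags of both empty bins lean fully away (below -0.45 rad), and every bin stands within 15 mm of where it was (value of joint each of tag_1, tag_3 above 0.45 rad and value of joint each of tag_2, tag_4 below -0.45 rad and not (distance of any of full_bin_1, empty_bin_1, full_bin_2, empty_bin_2 from where it was at the start of the episode above 0.015 m)); the robot touches nothing.
It fails at once if a bin is shifted or lifted by more than 15 mm (distance of any of full_bin_1, empty_bin_1, full_bin_2, empty_bin_2 from where it was at the start of the episode above 0.015 m).
It fails at once if another loose thing is shifted or lifted by more than 25 mm (distance of any of sample_low, sample_tall, jar, collar, brush, wrench, mouse from where it was at the start of the episode above 0.025 m).
It fails at once if a tag that already read right is pushed with more than 0.5 N or moved well off its stop (contact force between any of tag_3, tag_4 and the arm above 0.5 N or contact force between any of tag_3, tag_4 and the fingers above 0.5 N or value of joint tag_3 below 0.25 rad or value of joint tag_4 above -0.25 rad).
It also fails if it takes over 37 s, if anything falls off the work surface, if the arm or the gripper's body presses on something with over 40 N, if the wrist force passes 120 N, or if a joint passes its speed limit or range.

## Working session

There is one attempt and no reset: what is moved stays moved. The work goes in short steps, Python scripts to look and compute and a tool call to move; the robot and the scene stay as the last step left them, time stands still between calls to the robot, and variables do not carry over. Pictures are saved under pics/ and viewed, about 8 in all and at most 12, crops included, and the job is handed in when it is done.

Besides the shell and the picture viewer there is one more tool, called after "Emit:" in YAML: its name, and indented under it one key for each argument. carry_out: Moves the arm, as the interface text tells. Its arguments: {"type":"object","properties":{"steps":{"type":"array"},"squeeze":{"type":"number"}},"required":["steps"]}

```bash
mkdir -p pics
python3 - <<'E'
from rig import robot, cams
import cv2, numpy as np
o=robot.get_obs(); print(o['time'],o['position'],o['tool_rot'],o['grip_width'],robot.tip_extent)
for n in ("top","scene"):
    c=cams.camera(n); cv2.imwrite(f"pics/{n}0.png",c["pixels"][:,:,::-1]); 
    print(n,c["fx"],c["fy"],c["cx"],c["cy"],np.round(c["eye"],3),np.round(c["rotation"],4).tolist(),[k for k in c])
E
```

```text
0.0 [0.25256185 0.5708748  0.21218029] [ 8.38090657e-01  5.45529913e-01 -9.91499022e-04  4.26376421e-04] 0.08702170826634263 0.022
top 529.664773739703 529.664773739703 327.02220863064235 237.65865981489634 [0.365 0.012 1.313] [-0.0696, 0.069, 0.704, -0.7034] ['pixels', 'fx', 'fy', 'cx', 'cy', 'eye', 'rotation']
scene 434.99296347757877 434.99296347757877 317.2112058522597 239.88914064920309 [1.053 0.217 0.806] [0.15, 0.2431, 0.8038, 0.5218] ['pixels', 'fx', 'fy', 'cx', 'cy', 'eye', 'rotation']
```

View pics/top0.png

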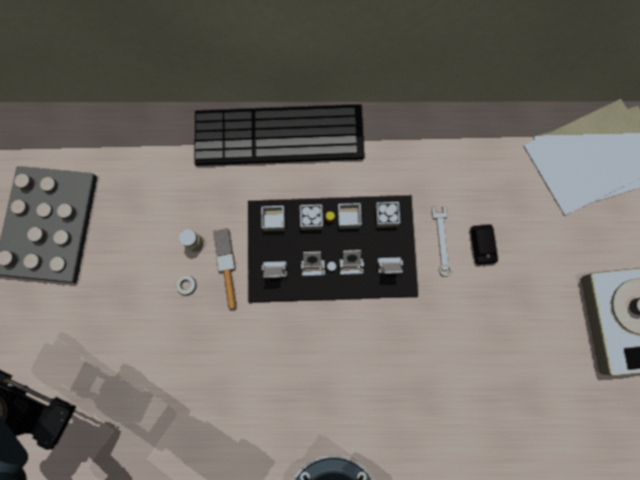

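View pics/scene0.png

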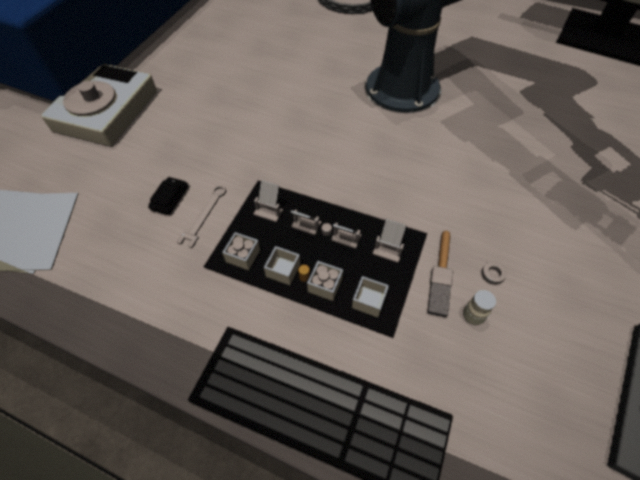

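Top view: bins left to right (x≈273, 311, 349, 388 px; row≈216) read empty, full, empty, full. The tags are at row≈265, with the steel sample at (332,266) between the middle two. I'll zoom in to read the tags and compute positions.

```bash
cat > h.py <<'E'
from rig import robot, cams
import cv2, numpy as np
from scipy.spatial.transform import Rotation as R
def ray(c,u,v,z):
    d=R.from_quat(c["rotation"]).apply([(u-c["cx"])/c["fx"],-(v-c["cy"])/c["fy"],-1]) if np.size(c["rotation"])==4 else np.array(c["rotation"])@[(u-c["cx"])/c["fx"],-(v-c["cy"])/c["fy"],-1]
    return c["eye"]+d*(z-c["eye"][2])/d[2]
E
python3 - <<'E'
from h import *
c=cams.camera("top"); im=c["pixels"][:,:,::-1]
cv2.imwrite("pics/top1.png",cv2.resize(im[190:305,240:420],None,fx=4.4,fy=4.4,interpolation=cv2.INTER_CUBIC))
hsv=cv2.cvtColor(im,cv2.COLOR_BGR2GRAY)
m=(hsv<40).astype(np.uint8); m[:190]=0;m[305:]=0;m[:,:240]=0;m[:,425:]=0
r=cv2.minAreaRect(cv2.findNonZero(m)); b=cv2.boxPoints(r); P=[ray(c,u,v,.008) for u,v in b]
print(r,np.round(P,3).tolist(),np.round(np.mean(P,0),4))
E
```

```text
((330.98748779296875, 248.63833618164062), (99.9750747680664, 167.41773986816406), 88.02507019042969) [[0.719, 0.22, 0.008], [0.733, -0.206, 0.008], [0.479, -0.207, 0.008], [0.465, 0.204, 0.008]] [0.599  0.0028 0.008 ]
```

View pics/top1.png

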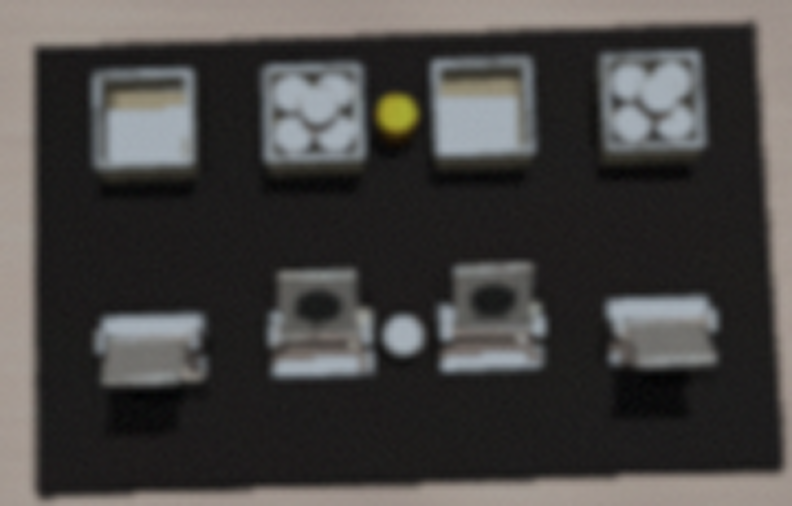

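Tag reading: bay 1 (left) is empty and plain, so it's right. Bay 2 is full with the boss showing, also right. Bay 3 (crop ≈(493,300)) is empty but shows the boss, so it's wrong. Bay 4 (crop ≈(662,340)) is full but plain, so it's wrong. Next I'll get hinge coordinates from the leaf edges and the board.

Run:
```python
from h import *
c=cams.camera("top"); f=lambda a,b,z:np.round(ray(c,240+a/4.4,190+b/4.4,z),4)
print("C leaf top edge(z82) ",f(493,265,.083),"C hinge = -27mm x; boss",f(493,300,.062))
print("D leaf low edge(z82) ",f(677,364,.081))
print("C cheeks z45",f(440,325,.045),f(545,320,.045)); print("D cheeks",f(610,320,.045),f(715,310,.045))
for n,(a,b) in dict(bC=(482,105),bD=(653,105)).items(): print(n,f(a,b,.046))
```

```text
C leaf top edge(z82)  [ 0.5795 -0.0462  0.083 ] C hinge = -27mm x; boss [ 0.5638 -0.047   0.062 ]
D leaf low edge(z82)  [ 0.5263 -0.1437  0.081 ]
C cheeks z45 [ 0.5527 -0.0186  0.045 ] [ 0.5554 -0.0763  0.045 ]
D cheeks [ 0.5554 -0.112   0.045 ] [ 0.5609 -0.1698  0.045 ]
bC [ 0.6767 -0.0427  0.046 ]
bD [ 0.6766 -0.1383  0.046 ]
```

Emit:
carry_out:
  steps:
    - [[4, 0, 0], 8, 1]
    - [[4, 0, 0], 8, 1]
    - [[4, 0, 0], 8, 1]
    - [[4, 0, 0], 0, 1]
    - [[4, -4, 0], 0, 1]
    - [[2, -4, 0], 0, 1]
    - [[0, -5, 0], 0, 1]
    - [[0, -5, 0], 0, 1]
    - [[0, -5, 0], 0, 1]
    - [[0, -5, 0], 0, 1]

```text
time: 1.2
position: [0.4732, 0.2969, 0.2083]
tool_rot: [0.696, 0.718, -0.0, 0.001]
ft_force: [0.9, 0.5, 0.5]
grip_width: 0.0148
```

Emit:
carry_out:
  steps:
    - [[0, -5, 0], 0, 1]
    - [[0, -5, 0], 0, 1]
    - [[0, -5, 0], 0, 1]
    - [[0, -5, 0], 0, 1]
    - [[0, -5, 0], 0, 1]
    - [[0, -5, 0], 0, 1]
    - [[0, -5, 0], 0, 1]
    - [[0, -5, 0], 0, 1]
    - [[0, -3, 0], 0, 1]
    - [[0, 0, 0], 0, 1]

```text
time: 2.2
position: [0.4715, -0.1408, 0.2091]
tool_rot: [0.698, 0.716, 0.0, 0.004]
ft_force: [0.0, -0.4, -0.6]
grip_width: 0.0002
```

Emit:
carry_out:
  steps:
    - [[0, 0, -4], 0, 1]
    - [[0, 0, -4], 0, 1]
    - [[0, 0, -3], 0, 1]
    - [[0, 0, -1.5], 0, 1]
    - [[0, 0, 0], 0, 1]

```text
time: 2.7
position: [0.4727, -0.1402, 0.0818]
tool_rot: [0.699, 0.715, 0.002, 0.007]
ft_force: [0.6, 0.1, -0.0]
grip_width: 0.0009
```

Run:
```python
from h import *
print(robot.get_obs()["position"])
c=cams.camera("scene"); cv2.imwrite("pics/s2.png",cv2.resize(c["pixels"][150:350,180:460,::-1],None,fx=2.8,fy=2.8,interpolation=cv2.INTER_CUBIC))
```

```text
[ 0.47271041 -0.14019893  0.08180409]
```

View pics/s2.png

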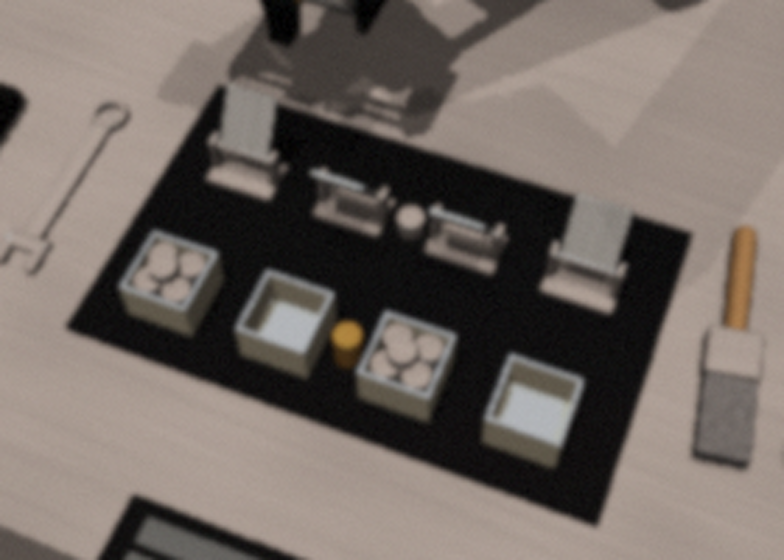

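The picture shows bins full, empty, full, empty from left to right in this view, with tag D's leaf at (250,120). Two dark parts show at the top edge, (280,20) and (370,10). I'll project the fingertip to check what they are.

Run:
```python
from h import *
c=cams.camera("scene"); o=robot.get_obs(); print(o["grip_width"])
Rm=R.from_quat(c["rotation"])
for p in ([.473,-.14,.06],[.473,-.14,.13],[.556,-.142,.045],[.529,-.143,.082],[.473,-.05,.13],[.473,-.23,.13]):
    q=Rm.inv().apply(np.array(p)-c["eye"]); print(p,np.round([c["cx"]+c["fx"]*q[0]/-q[2], c["cy"]-c["fy"]*q[1]/-q[2]]))
cv2.imwrite("pics/s3.png",cv2.resize(c["pixels"][60:260,160:440,::-1],None,fx=2.8,fy=2.8,interpolation=cv2.INTER_CUBIC))
```

```text
0.0006304134645507525
[0.473, -0.14, 0.06] [283. 172.]
[0.473, -0.14, 0.13] [280. 150.]
[0.556, -0.142, 0.045] [266. 202.]
[0.529, -0.143, 0.082] [269. 182.]
[0.473, -0.05, 0.13] [319. 162.]
[0.473, -0.23, 0.13] [244. 138.]
```

View pics/s3.png

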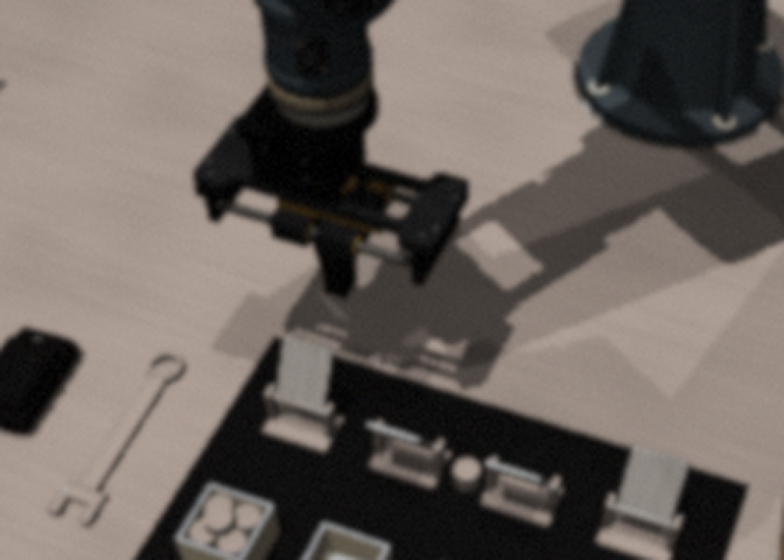

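The single closed finger is at (338,290), and the body is clear of everything. The tip looks slightly higher than predicted, so I'll push slowly and check.

Emit:
carry_out:
  steps:
    - [[1.5, 0, 0], 0, 1]
    - [[1.5, 0, 0], 0, 1]
    - [[1.5, 0, 0], 0, 1]
    - [[1.5, 0, 0], 0, 1]
    - [[0, 0, 0], 0, 1]

```text
time: 3.3
position: [0.5398, -0.1404, 0.0912]
tool_rot: [0.698, 0.716, 0.004, 0.014]
ft_force: [1.1, 0.1, 1.3]
grip_width: 0.0007
```

Run:
```python
from h import *
c=cams.camera("scene"); cv2.imwrite("pics/s4.png",cv2.resize(c["pixels"][90:250,200:424,::-1],None,fx=3.5,fy=3.5,interpolation=cv2.INTER_CUBIC))
```

```text
(no output)
```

View pics/s4.png

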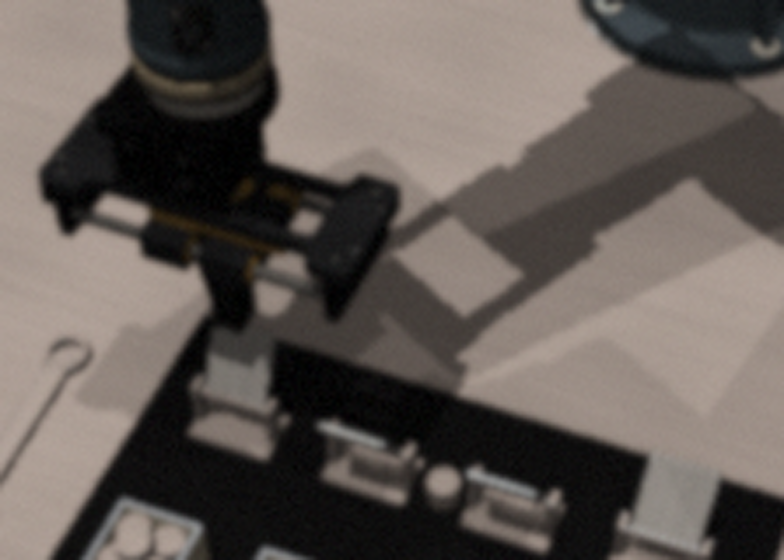

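The fingertip at (232,325) is against the leaf. The leaf's top edge is at full-image row ≈187, which matches a nearly upright leaf. I'll keep pushing.

Emit:
carry_out:
  steps:
    - [[1.2, 0, -0.3], 0, 1]
    - [[1.2, 0, -0.3], 0, 1]
    - [[1, 0, -0.2], 0, 1]
    - [[0, 0, 0], 0, 1]
    - [[-2, 0, 0], 0, 1]
    - [[-3, 0, 0], 0, 1]
    - [[-3, 0, 0], 0, 1]

```text
time: 4.05
position: [0.4933, -0.1398, 0.0854]
tool_rot: [0.697, 0.717, 0.005, 0.016]
ft_force: [-0.6, -0.2, -0.5]
grip_width: 0.0005
```

Run:
```python
from h import *
c=cams.camera("scene"); cv2.imwrite("pics/s5.png",cv2.resize(c["pixels"][90:250,200:424,::-1],None,fx=3.5,fy=3.5,interpolation=cv2.INTER_CUBIC))
```

```text
(no output)
```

View pics/s5.png

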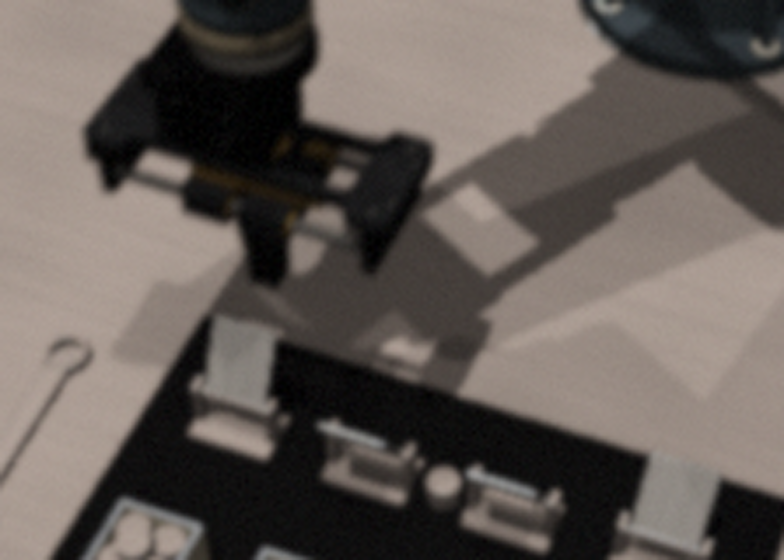

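Tag D's leaf, top at (243,320), still leans away, so the push fell short or rode over it. I'll go lower, tip nominally at 52 mm, and push again while reading the forces.

Emit:
carry_out:
  steps:
    - [[-2, 0, -0.5], 0, 1]
    - [[0, 0, -0.6], 0, 1]
    - [[0, 0, 0], 0, 1]

```text
time: 4.4
position: [0.4631, -0.137, 0.0738]
tool_rot: [0.698, 0.716, 0.002, 0.009]
ft_force: [0.8, 0.2, -0.3]
grip_width: 0.0004
```

Emit:
carry_out:
  steps:
    - [[2, 0, 0], 0, 1]
    - [[2, 0, 0], 0, 1]
    - [[1, 0, 0], 0, 1]
    - [[0, 0, 0], 0, 1]

```text
time: 4.8
position: [0.5177, -0.1376, 0.0739]
tool_rot: [0.698, 0.716, 0.003, 0.01]
ft_force: [-0.0, -0.8, -0.5]
grip_width: 0.0007
```

Emit:
carry_out:
  steps:
    - [[1, 0, 0], 0, 1]
    - [[1, 0, 0], 0, 1]
    - [[0, 0, 0], 0, 1]

```text
time: 5.1
position: [0.5302, -0.1366, 0.079]
tool_rot: [0.696, 0.718, -0.003, 0.003]
ft_force: [-0.1, 1.2, -0.5]
grip_width: 0.0009
```

Emit:
carry_out:
  steps:
    - [[1, 0, 0], 0, 1]
    - [[1, 0, 0], 0, 1]
    - [[0, 0, 0], 0, 1]

```text
time: 5.4
position: [0.552, -0.1367, 0.0797]
tool_rot: [0.697, 0.718, -0.003, 0.004]
ft_force: [-1.4, 0.2, 0.2]
grip_width: 0.0007
```

Emit:
carry_out:
  steps:
    - [[1, 0, 0], 0, 1]
    - [[1, 0, 0], 0, 1]
    - [[0, 0, 0], 0, 1]

```text
time: 5.7
position: [0.574, -0.1365, 0.0783]
tool_rot: [0.696, 0.718, -0.003, 0.003]
ft_force: [0.3, -0.5, -0.2]
grip_width: 0.0007
```

Run:
```python
from h import *
c=cams.camera("scene"); cv2.imwrite("pics/s6.png",cv2.resize(c["pixels"][90:250,200:424,::-1],None,fx=3.5,fy=3.5,interpolation=cv2.INTER_CUBIC))
```

```text
(no output)
```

View pics/s6.png

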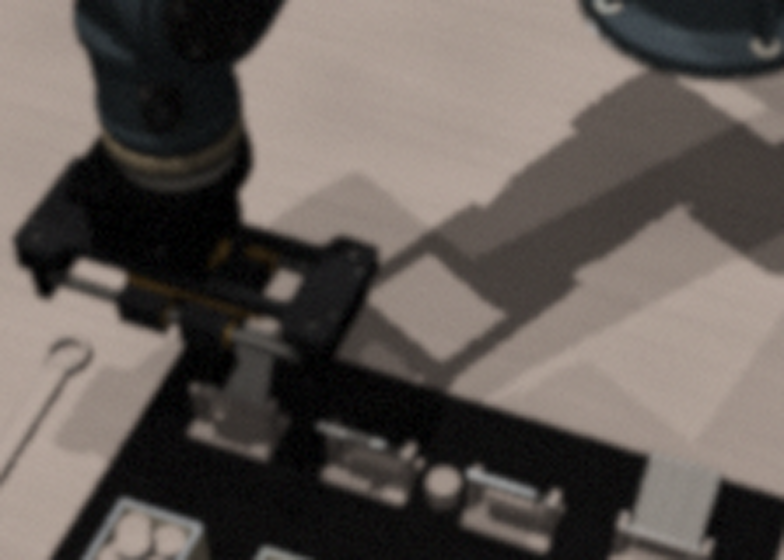

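The leaf now stands near upright in front of the finger, with its bright edge at (265,337). A little further.

Emit:
carry_out:
  steps:
    - [[1, 0, 0], 0, 1]
    - [[1, 0, 0], 0, 1]
    - [[0, 0, 0], 0, 1]

```text
time: 6.05
position: [0.5941, -0.136, 0.0777]
tool_rot: [0.697, 0.718, -0.003, 0.002]
ft_force: [-0.0, 0.7, -0.1]
grip_width: 0.0003
```

Emit:
carry_out:
  steps:
    - [[-2, 0, 0], 0, 1]
    - [[-3, 0, 0], 0, 1]
    - [[-4, 0, 0], 0, 1]
    - [[-4, 0, 0], 0, 1]
    - [[0, 0, 4], 0, 1]
    - [[0, 0, 4], 0, 1]
    - [[0, 0, 0], 0, 1]

```text
time: 6.75
position: [0.4563, -0.1333, 0.1579]
tool_rot: [0.696, 0.718, -0.004, -0.002]
ft_force: [0.7, -0.0, -0.2]
grip_width: 0.0
```

Run:
```python
from h import *
c=cams.camera("scene"); cv2.imwrite("pics/s7.png",cv2.resize(c["pixels"][90:290,180:440,::-1],None,fx=3,fy=3,interpolation=cv2.INTER_CUBIC))
```

```text
(no output)
```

View pics/s7.png

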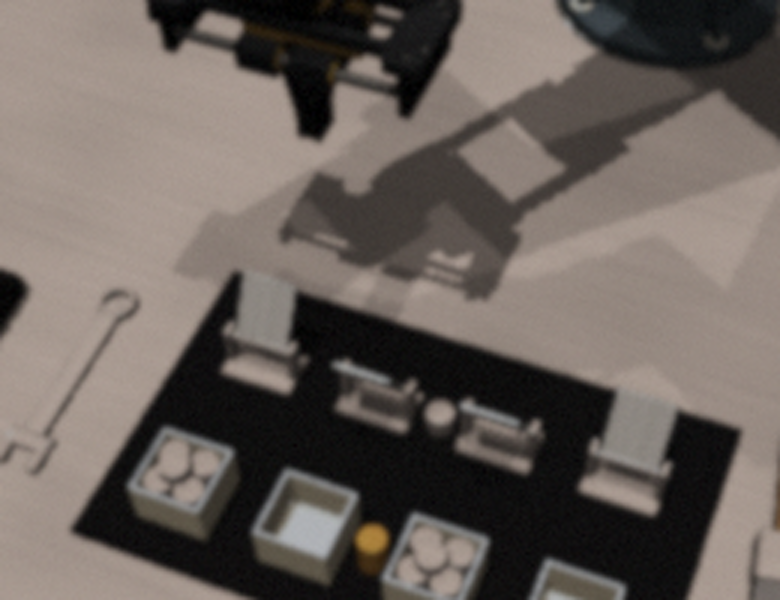

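Tag D still leans away, with its leaf at (268,310). The finger sits about 8–10 px off the prediction every time, so the true tip doesn't match the reported one. I'll check with predicted points overlaid in all three cameras in one composite.

```bash
cat >> h.py <<'E'
def proj(c,p,fish=False):
    q=R.from_quat(c["rotation"]).inv().apply(np.array(p)-c["eye"]); x,y,z=q[0],-q[1],-q[2]
    if fish:
        r=np.hypot(x,y); t=np.arctan2(r,z); s=t/r; return c["cx"]+c["fx"]*x*s, c["cy"]+c["fy"]*y*s
    return c["cx"]+c["fx"]*x/z, c["cy"]+c["fy"]*y/z
E
python3 - <<'E'
from h import *
o=robot.get_obs(); Rt=R.from_quat(o["tool_rot"]); P=o["position"]; print(P)
tool={"tip":[0,0,.022],"bl":[-.095,-.0375,-.048],"br":[.095,-.0375,-.048],"cl":[-.095,.0375,-.048],"cr":[.095,.0375,-.048]}
tool=[P+Rt.apply(v) for v in tool.values()]
w=[[.552,-.047,.045],[.556,-.142,.045],[.5795,-.0462,.083],[.529,-.143,.082],[.6767,-.0427,.046],[.6766,-.1383,.046],[.72,.22,.008],[.733,-.206,.008],[.473,-.207,.008],[.465,.204,.008]]
out=[]
for n,(x0,x1,y0,y1) in dict(scene=(160,420,30,225),top=(260,520,150,345),wrist=(0,640,0,480)).items():
    c=cams.camera(n); im=c["pixels"][:,:,::-1]; s=400/(x1-x0)
    if n=="wrist": print("wrist eye",c["eye"],R.from_quat(c["rotation"]).as_matrix()[:,2])
    im=cv2.resize(im[y0:y1,x0:x1],(400,300),interpolation=cv2.INTER_CUBIC)
    for k,p in enumerate(tool+w):
        u,v=proj(c,p,n=="wrist"); cv2.circle(im,(int((u-x0)*s),int((v-y0)*s)),3,(0,0,255) if k<5 else (0,255,0),1)
    out.append(im)
out.append(np.zeros_like(im))
cv2.imwrite("pics/c8.png",np.vstack([np.hstack(out[:2]),np.hstack(out[2:])]))
E
```

```text
[ 0.45561257 -0.13286515  0.15625646]
wrist eye [ 0.38378453 -0.13448953  0.32686291] [-0.25236223 -0.00831307  0.96759712]
```

View pics/c8.png

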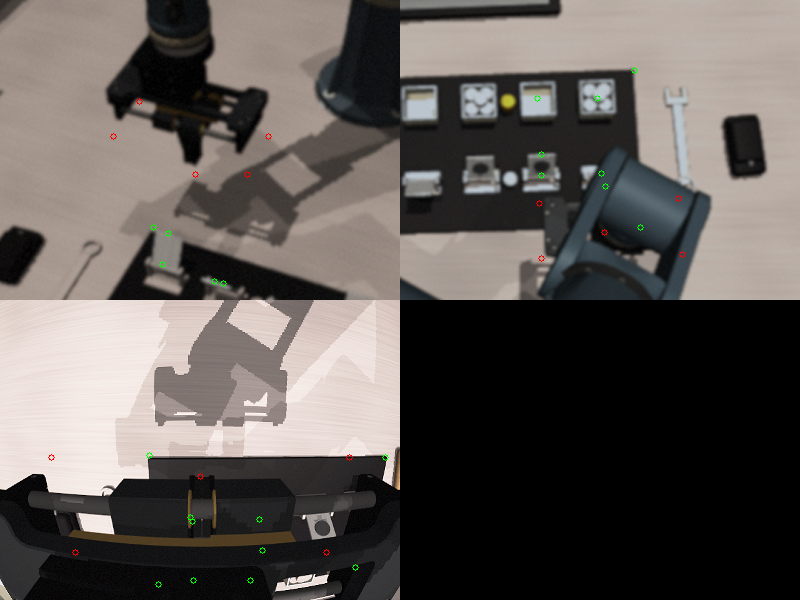

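The board corners match in the wrist view at (150,455) and (385,457), so the pose reading is sound. In the scene view the fingertip sits about 7 px above the prediction, meaning it's about 22 mm higher than assumed, and it only skimmed over the leaf edge. I'll go 18 mm lower and centre in y, so the finger fits between the cheeks anyway.

Emit:
carry_out:
  steps:
    - [[0, -0.9, -4], 0, 1]
    - [[0, 0, -4], 0, 1]
    - [[0, 0, -1.4], 0, 1]
    - [[0, 0, 0], 0, 1]

```text
time: 7.35
position: [0.4547, -0.141, 0.0533]
tool_rot: [0.696, 0.718, -0.005, -0.007]
ft_force: [-0.3, 0.4, -0.6]
grip_width: 0.0005
```

Emit:
carry_out:
  steps:
    - [[2, 0, 0], 0, 1]
    - [[2, 0, 0], 0, 1]
    - [[1, 0, 0], 0, 1]
    - [[0, 0, 0], 0, 1]

```text
time: 7.75
position: [0.5038, -0.1395, 0.0507]
tool_rot: [0.696, 0.718, -0.007, -0.011]
ft_force: [-0.3, -0.1, 0.1]
grip_width: 0.0005
```

Emit:
carry_out:
  steps:
    - [[0, 0, 1], 0, 1]
    - [[0, 0, 0], 0, 1]

```text
time: 7.95
position: [0.5024, -0.1389, 0.0614]
tool_rot: [0.695, 0.718, -0.007, -0.012]
ft_force: [0.5, 0.5, 0.2]
grip_width: 0.0002
```

Emit:
carry_out:
  steps:
    - [[1, 0, 0], 0, 1]
    - [[1, 0, 0], 0, 1]
    - [[0, 0, 0], 0, 1]

```text
time: 8.25
position: [0.5227, -0.1389, 0.0627]
tool_rot: [0.696, 0.718, -0.007, -0.012]
ft_force: [-0.2, -0.2, 0.1]
grip_width: 0.0005
```

Emit:
carry_out:
  steps:
    - [[1, 0, 0], 0, 1]
    - [[1, 0, 0], 0, 1]
    - [[0, 0, 0], 0, 1]

```text
time: 8.55
position: [0.5447, -0.1389, 0.0625]
tool_rot: [0.696, 0.718, -0.007, -0.012]
ft_force: [0.2, 0.1, 1.2]
grip_width: 0.0
```

Emit:
carry_out:
  steps:
    - [[1, 0, 0], 0, 1]
    - [[1, 0, 0], 0, 1]
    - [[0, 0, 0], 0, 1]

```text
time: 8.85
position: [0.5603, -0.1384, 0.0616]
tool_rot: [0.695, 0.719, -0.012, -0.018]
ft_force: [-2.4, -0.8, 3.8]
grip_width: 0.0006
```

Emit:
carry_out:
  steps:
    - [[-2, 0, 0], 0, 1]
    - [[-4, 0, 0], 0, 1]
    - [[-4, 0, 0], 0, 1]
    - [[0, 0, 4], 0, 1]
    - [[0, 0, 4], 0, 1]
    - [[0, 0, 0], 0, 1]

```text
time: 9.45
position: [0.4586, -0.1377, 0.1419]
tool_rot: [0.694, 0.719, -0.012, -0.02]
ft_force: [0.5, -0.5, 0.1]
grip_width: 0.0003
```

Run:
```python
from h import *
c=cams.camera("scene"); im=cv2.cvtColor(c["pixels"],cv2.COLOR_RGB2GRAY)
r=cv2.cvtColor(cv2.imread("pics/scene0.png"),cv2.COLOR_BGR2GRAY)
print("now\n",im[176:222:3,250:290:3]); print("start\n",r[176:222:3,250:290:3])
cv2.imwrite("pics/s9.png",c["pixels"][:,:,::-1])
```

```text
now
 [[129 128 128 127 128 131 130 132 133 134 134 130 123  74]
 [131 127 123 115 126 130 127 125 131 132 131 133 131 109]
 [128 127  82  19  47  84 103 113 121 126 130 130 132 133]
 [128 108  23  14  13  12  20  34  65  95 111 122 125 127]
 [138  49  12  14   9   7  11  11  12  15  30  63  91 113]
 [107  17  12   9  11   8  10  15  11  12   8   8  10  29]
 [ 36  14  12  15  15  12   8   7   8  11  11   9  12   7]
 [ 62  69  84  26  10  12  12   8  12  15   8  10   9  14]
 [ 37  92 137 125  87  36  16  11  15  11  12  13  11  10]
 [ 10  17  47  68 104 129  67  23  21  56  14  11  10  12]
 [ 15  18  44  55  86 101  95  69  79 118  25  16  10  12]
 [ 16  16  75  94  74  73  84  97  98  51  96  34  12  14]
 [ 14  49 128 127  84  57  56  62  72  48  47  12  14  27]
 [ 16  27  65  96 109 111  98  74  66  49  19  12  14  17]
 [ 15  13  11  14  30  54  86 117 136  79  12  11  14  14]
 [ 14  15  17  11  12  12  12  30  63  33  11  11  15  12]]
start
 [[136 137 138 137 136 140 140 143 140 143 142 143 142 141]
 [138 138 132 126 136 138 138 138 140 142 141 141 143 143]
 [136 135  87  32 116 132 136 138 136 140 141 140 141 141]
 [135 116  24  37 119 124 122 124 125 125 131 139 137 139]
 [132  50  15  46 121 124 124 122 123 102  39  77 111 126]
 [ 96  15  11  70 121 121 123 125 122  96  11  13  16  32]
 [ 34  10  13  76 120 123 125 124 122  71  15   7   9  10]
 [ 14  14  74  94 121 123 123 122 123  56  10  13  14  12]
 [ 13  36 108 119 124 122 123 123 120  34   9   7   9  15]
 [ 12  16  46  79 108 120 124 125 118  53   9   7  13   5]
 [ 11  14  38  44  59  59  74 103 123 108  17  10  11  10]
 [ 13  14  71 101 109  99  76  54  56  46  64  28  11  16]
 [ 13  49 134 143 141 130 120 106  91  45  40  15   9  20]
 [ 13  28  67 106 132 142 142 140 129  67  21  13  12  12]
 [  9  12  11  17  32  64 102 132 143  91  15  14  12  13]
 [ 12  12  10  13  11  14  14  29  62  32  13  11  14  13]]
```

The pixel comparison shows tag D has flipped: the leaf is gone from its old spot, and its edge now leans towards the bin. Now tag C, from the bin side.

Emit:
carry_out:
  steps:
    - [[0, 0, 3], 0, 1]
    - [[4, 3, 0], 0, 1]
    - [[4, 3, 0], 0, 1]
    - [[4, 3, 0], 0, 1]
    - [[3.5, 0, 0], 0, 1]
    - [[0, 0, 0], 0, 1]

```text
time: 10.1
position: [0.6188, -0.0439, 0.1663]
tool_rot: [0.696, 0.718, -0.012, -0.023]
ft_force: [-0.4, -0.6, 0.3]
grip_width: 0.0008
```

Emit:
carry_out:
  steps:
    - [[0, -0.3, -4], 0, 1]
    - [[0, 0, -3.5], 0, 1]
    - [[0, 0, 0], 0, 1]

```text
time: 10.4
position: [0.6191, -0.0456, 0.0863]
tool_rot: [0.695, 0.719, -0.013, -0.024]
ft_force: [-1.6, 0.4, -0.3]
grip_width: 0.0
```

Emit:
carry_out:
  steps:
    - [[0, 0, -1.3], 0, 1]
    - [[0, 0, -1], 0, 1]
    - [[0, 0, 0], 0, 1]

```text
time: 10.7
position: [0.6186, -0.046, 0.0621]
tool_rot: [0.695, 0.718, -0.013, -0.024]
ft_force: [-0.2, -0.5, -0.3]
grip_width: 0.0008
```

Emit:
carry_out:
  steps:
    - [[-1.5, 0, 0], 0, 1]
    - [[-1.5, 0, 0], 0, 1]
    - [[-1, 0, 0], 0, 1]
    - [[0, 0, 0], 0, 1]

```text
time: 11.1
position: [0.5803, -0.0472, 0.0658]
tool_rot: [0.696, 0.718, -0.011, -0.021]
ft_force: [0.6, 0.5, 0.5]
grip_width: 0.0008
```

Emit:
carry_out:
  steps:
    - [[-1, 0, 0], 0, 1]
    - [[-1, 0, 0], 0, 1]
    - [[0, 0, 0], 0, 1]

```text
time: 11.4
position: [0.5609, -0.0477, 0.0673]
tool_rot: [0.696, 0.718, -0.01, -0.019]
ft_force: [-0.0, -0.0, 0.5]
grip_width: 0.0005
```

Emit:
carry_out:
  steps:
    - [[-0.8, 0, 0], 0, 1]
    - [[-0.5, 0, 0], 0, 1]
    - [[0, 0, 0], 0, 1]

```text
time: 11.7
position: [0.5471, -0.0478, 0.0674]
tool_rot: [0.696, 0.718, -0.01, -0.019]
ft_force: [0.7, -0.3, -0.4]
grip_width: 0.0005
```

Emit:
carry_out:
  steps:
    - [[-0.7, 0, 0], 0, 1]
    - [[0, 0, 0], 0, 1]
    - [[3, 0, 0], 0, 1]
    - [[3, 0, 0], 0, 1]
    - [[1, 0, 1], 0, 1]
    - [[0, 0, 5], 0, 1]
    - [[0, 0, 5], 0, 1]
    - [[0, 0, 5], 0, 1]
    - [[0, 0, 0], 0, 1]

```text
time: 12.6
position: [0.608, -0.047, 0.2292]
tool_rot: [0.696, 0.718, -0.013, -0.024]
ft_force: [0.7, 0.6, -0.3]
grip_width: 0.0006
```

Emit:
carry_out:
  steps:
    - [[0, -5, 0], 0, 1]
    - [[0, -5, 0], 0, 1]
    - [[0, -5, 0], 0, 1]
    - [[0, -5, 0], 0, 1]
    - [[0, -5, 0], 0, 1]
    - [[0, -5, 0], 0, 1]
    - [[0, -5, 0], 0, 1]
    - [[0, 0, 0], 0, 1]

```text
time: 13.4
position: [0.602, -0.399, 0.225]
tool_rot: [0.693, 0.72, -0.014, -0.028]
ft_force: [-0.3, 0.1, 0.0]
grip_width: 0.0008
```

Run:
```python
from h import *
print(robot.get_obs()["time"])
a=cams.camera("top")["pixels"][185:310,240:430,::-1]; b=cams.camera("scene")["pixels"][165:335,190:450,::-1]
f=lambda x:cv2.resize(x,(520,int(520*x.shape[0]/x.shape[1])),interpolation=cv2.INTER_CUBIC)
o=np.vstack([f(a),f(b)]); o=o[:600] if o.shape[0]<=600 else cv2.resize(o,(int(520*600/o.shape[0]),600)); cv2.imwrite("pics/f10.png",o)
```

```text
13.4
```

View pics/f10.png

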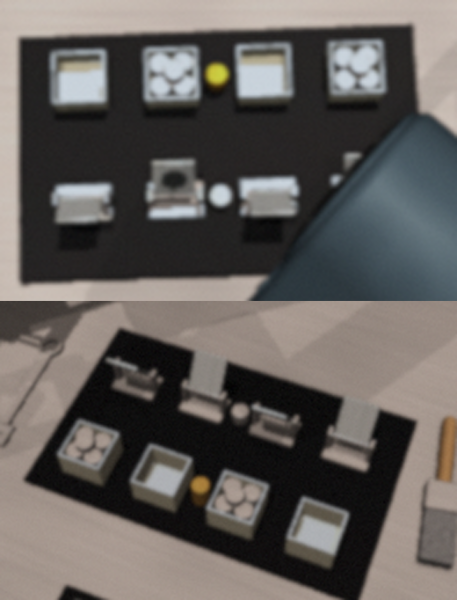

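The final views show all four tags reading right. Tag C at (268,197) is now plain, tag D at (135,375) in the lower view leans to its bin, and the other two are unchanged. The bins and bystanders stand where they were and the arm is clear, so I'm handing in.

```bash
python3 -c "
from rig import robot
print(robot.get_obs()['time']); print(robot.hand_in())"
```

```text
13.5
the job is handed in; nothing more can be done
None
```

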